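# Hold the sample chamber's flap at its balance point

### The arm

A 6-joint arm with a two-finger parallel gripper is mounted at the origin on a cart in front of the work surface, level with it; the furniture and walls round the work are solid. World frame = base frame: x ahead of the robot, y to its left, z up, the work surface at z = 0. Lengths are in m, angles in rad, forces in N, time in s.
With the tool pointing down it reaches from about 0.3 to 0.775 m from the base axis. Payload 14.6 kg.
Tool frame: the origin (TCP) lies between the finger pads; the fingertips stand 14 mm ahead of it and the grasp point (between the pads) lies 5 mm behind it; z points along the fingers, y is the line along which they close (so a half turn about z gives the same grasp; the last joint's range is limited). The gripper opens to 94 mm and grips with 3 to 60 N. Pads are 16 mm wide; open, the fingers measure 119 mm over their backs; the gripper's body (75 mm by 177 mm) begins 78 mm behind the grasp point.
Start: joints at [1.195, 0.3, 1.521, -0, 1.321, -0.067], TCP at [0.167, 0.524, 0.219] pointing down, gripper open.
Joint ranges: [-3.03, 3.03], [-0.79, 2.21], [0.23, 2.52], [-1.04, 4.18], [0, 3.07], [-2.55, 2.55]. Speed limits (rad/s): [2.22, 2.22, 2.57, 3.14, 3.14, 3.14].

### API

Orientations are given as [roll, pitch, yaw] about the fixed x, y, z axes, in that order (R = Rz(yaw) Ry(pitch) Rx(roll)).
In Python, from station import ctrl gives the robot as it stands. The module is installed in compiled form; this text tells all that it offers.
- The arm moves only by the tool move_arm, never from a script. Its argument "targets" is a list of rows, each a list of 7 numbers: the opening, from -1 (shut) to 1 (fully open), then the shift along the tool's x, y, z in units of 50 mm (1.0 is 50 mm), then the turn, a rotation vector about the tool's x, y, z in rad. A call has 1 to 12 rows; each row is the pose to reach, as a shift and turn from the pose commanded when the call began, along the tool's axes at that moment; what a row does not reach only later rows make up. A row lasts 1/10 s, in which the tool goes at most 50 mm and 8.59 degrees, less where a joint would pass 70% of its speed; a pose out of reach is approached as far as the arm can. A call with a gripper value outside its range is refused whole. The fingers move at their own pace and stop on an object; "grip_force" is the grip in N (left out, the last holds). Time passes only in rows, so rows that repeat a pose let the fingers close. It gives the time, the measured TCP pose, the force, the opening and the grip force at its end, in the units of the state.
- ctrl.get_obs(): the state, without advancing time (a new reading comes with each control period).
- ctrl.camera(name): name is "scene" or "side" or "wrist"; returns (picture, depth): 420x560x3 uint8, red, green, blue; 420x560 float32, m along the optical axis (not along the pixel's ray), 0 where there is no reading.
- ctrl.camera_params(name): a dict with "intrinsics" (3x3 intrinsics, pixels), "k1" (the pictures are not rectified: a ray, as slopes to the right and down, at radius r is drawn at 1 + k1 r^2 times it, then the intrinsics apply), "rvec" (rotation vector, rad) and "tvec" (3), from world to camera coordinates, as OpenCV has them; the wrist camera has in their place "T_tool_cam" (4x4, takes a point from camera to tool coordinates, whose origin is the TCP and whose axes are the flange's). Camera axes: x right, y down, z forward; pixel columns grow to the right and rows downward; lengths in m; the calibration is good to about 2 mm. A picture is of the moment at which its call begins: read the wrist's pose just before it. camera_params takes no time and is no camera call.
- ctrl.hand_in(): hands the job in; it is judged then, once.
Trained networks look in the newest picture that a camera, given by its name, has taken for a name from the list of things; names that differ only in an ending like _2 or _b are one class to them, and where a whole thing is asked for, a point or a joint stands for the part that bears it (a point fixed in the world has none). Each returns a list of dicts, best first, with "score" (0 to 1); they miss things now and then, are a little off and sometimes report something else, mostly with a low value. They report only what shows in the picture. A call takes as long as a camera call.
- ctrl.cut_out(camera, target): "region" (420x560 bool, what is visible of it) and "point" ([column, row] in pixels, amid what is visible of it).
- ctrl.tip_of(camera, target): "point" ([column, row] in pixels: a listed point, or the origin of a listed thing).
The state is a dict: "time_s": time; "qpos": joint angles; "joint_vel": joint speeds; "tau": joint torques, N m; "ee_pos": TCP position; "eef_rot": TCP orientation; "force": force on the tool from outside, world axes, zero at the start; "moment": the same for the moment, N m; "grip_width": finger opening in m; "grip_force": force on a finger pad.
Only numpy, scipy, OpenCV 4.12 (cv2) and the standard library are available. Lean on these libraries where they do the work, as an engineer would, in place of code of your own. Each camera call takes 0.05 s, during which the arm holds its last target. There are 200 camera calls.

### The job

Unlock the light flap of the small sample chamber by twisting the round screw cap beside it anticlockwise (seen from above) as far as it goes, so that its tongue is clear of the flap. Then swing the flap up by its pull bar to its over-centre balance point, standing straight up above its hinge, and finish while still gripping the bar, holding the flap still there so that its hinge can be checked; do not let it go over onto its back. Leave the jar, the brass weight and the crucible where they stand.

Things in the scene. Friction and masses are not known exactly. Their poses are not given: they have to be found in the camera images.
- chamber: Fixed white and grey instrument housing, 130 (x) by 185 (y) by 80 mm high, bolted to the worktop; origin at the centre of its underside. Its own -x axis is its front, its own y axis runs along the flap's hinge, z up. The flap lies on its top on the -y side, the screw cap stands on its top on the +y side.
- cap_grip (a point): Centre of the grip of the captive screw cap: round, black, knurled, 35 mm across, 30 mm high (15 mm above and below this point), on an upright axis on the housing, 121 mm above the worktop. 25 to 29 mm below this point a steel tongue 12 mm wide reaches 48 mm out from the axis, at first over the flap's edge. The flap's top lies 31 mm below this point, its near edge 34 mm to the side.
- cap (a joint): Turn of the screw cap, rad: 0 = fully locked, tongue square across the flap's edge; grows anticlockwise seen from above, to a stop at 1.40. It starts between 0 and 0.2. The tongue blocks the flap until about 0.9. It turns with light friction (about 0.06 N m) and stays where it is left.
- flap_bar (a point): Middle of the flap's pull bar: round, bare metal, 12 mm thick, 96 mm long, parallel to the hinge and 150 mm from its axis. Two thin steel arms 84 mm apart join its ends to the flap's edge; its middle is free all round: 52 mm of air to the flap's edge, 49 mm to the housing's front face while shut, 79 mm below.
- flap_hinge (a point): Middle of the flap's hinge axis, 85.5 mm above the worktop; it does not move and runs along the housing's y axis, nearly without friction. The aluminium flap, 92 by 100 by 9 mm without its bar and arms, weighs about 0.35 kg.
- flap (a joint): Angle of the flap, rad: 0 = shut and level, bar toward the housing's front; grows as the bar rises and goes back on an arc of 150 mm radius about the hinge. 1.571 = straight up, the balance point (centre of mass of flap and bar above the hinge). Stop at 2.40, leaning over to the rear. Let go, it falls shut below the balance point and onto its back above it.
- sample_jar_mid (a point): Bystander: clear sample jar with a black lid, 54 mm across and 80 mm high, loose on the worktop; point half-way up. To be left alone.
- brass_weight_mid (a point): Bystander: brass weight, 32 mm across and 42 mm high, loose on the worktop; point half-way up. To be left alone.
- crucible_mid (a point): Bystander: grey crucible, 25 mm across and 26 mm high, loose on the worktop; point half-way up. To be left alone.

How it is judged:
On the way, in this order (a step that is already met when the one before it is completed fails the run):
1. the screw cap is turned open while the flap is still shut (value of joint cap above 1.15 rad and value of joint flap below 0.06 rad), for 0.2 s.
2. the flap is swung up past half-way with the cap still open (value of joint cap above 1.1 rad and value of joint flap above 0.9 rad), for 0.05 s.
At the end, for the whole second after the job is handed in: The screw cap is still open (joint above 1.1); the flap stands within 0.06 rad (3.4 degrees) of straight up (joint 1.511 to 1.631), is still (under 0.1 rad/s), and the fingers hold it with more than 1 N, for the whole last second (value of joint cap above 1.1 rad and value of joint flap between 1.511 and 1.631 rad and velocity of joint flap between -0.1 and 0.1 rad/s and contact force between the fingers and flap above 1 N); the arm keeps its last pose, push and grip.
It fails at once if the flap went over onto its back (value of joint flap above 1.9 rad).
It fails at once if the jar was pushed away or knocked over (distance of sample_jar_mid from where it was at the start of the episode above 0.03 m or angle between sample_jar_mid's own z axis and vertical above 0.6 rad).
It fails at once if the brass weight was pushed away or knocked over (distance of brass_weight_mid from where it was at the start of the episode above 0.03 m or angle between brass_weight_mid's own z axis and vertical above 0.6 rad).
It fails at once if the crucible was pushed away or knocked over (distance of crucible_mid from where it was at the start of the episode above 0.03 m or angle between crucible_mid's own z axis and vertical above 0.6 rad).
It also fails if it takes over 51 s, if anything falls off the work surface, if the arm or the gripper's body presses on something with over 40 N, if the wrist force passes 120 N, or if a joint passes its speed limit or range.

## Working session

There is one attempt and no reset: what is moved stays moved. The work goes in short steps, Python scripts to look and compute and a tool call to move; the robot and the scene stay as the last step left them, time stands still between calls to the robot, and variables do not carry over. Pictures are saved under pics/ and viewed, at most 10 in all, crops included, and the job is handed in when it is done.

Besides the shell and the picture viewer there is one more tool, called as a command line: name --pt "numbers of a row" for each row, then --argument value for the rest. move_arm: Moves the arm, as the interface text tells. Its arguments: {"type":"object","properties":{"targets":{"type":"array"},"grip_force":{"type":"number"}},"required":["targets"]}

```bash
mkdir -p pics; cat > h.py <<'E'
import numpy as np, cv2
from station import ctrl
from scipy.spatial.transform import Rotation as R
def cam(n):
    p=ctrl.camera_params(n); K=np.array(p["intrinsics"]);k1=p["k1"]
    if "rvec" in p:
        Rw=cv2.Rodrigues(np.array(p["rvec"],float))[0]; t=np.array(p["tvec"],float).ravel()
        T=np.eye(4);T[:3,:3]=Rw.T;T[:3,3]=-Rw.T@t
    else:
        o=ctrl.get_obs();B=np.eye(4);B[:3,:3]=R.from_euler('xyz',o["eef_rot"]).as_matrix();B[:3,3]=o["ee_pos"]
        T=B@np.array(p["T_tool_cam"])
    return K,k1,T
def ray(c,px):
    K,k1,T=c
    d=cv2.undistortPoints(np.array([[px]],float),K,np.array([k1,0,0,0,0.]))[0,0]
    return T[:3,3],T[:3,:3]@np.array([d[0],d[1],1])
def at_z(c,px,z):
    o,d=ray(c,px); return o+d*(z-o[2])/d[2]
def at_d(c,px,dep):
    o,d=ray(c,px); return o+d*dep
def tri(a,b):
    A=[];B=[]
    for o,d in (a,b):
        d=d/np.linalg.norm(d);P=np.eye(3)-np.outer(d,d);A.append(P);B.append(P@o)
    return np.linalg.lstsq(np.vstack(A),np.hstack(B),rcond=None)[0]
E
cat > look.py <<'E'
from h import *
np.set_printoptions(precision=4,suppress=True)
Z=dict(cap_grip=.121,flap_bar=.0855,flap_hinge=.0855,chamber=0,sample_jar_mid=.04,brass_weight_mid=.021,crucible_mid=.013)
ims=[];rays={}
for n in("scene","side","wrist"):
    c=cam(n);im,dep=ctrl.camera(n);cv2.imwrite(f"pics/{n}0.png",im[:,:,::-1])
    for t,z in Z.items():
        r=ctrl.tip_of(n,t)
        for q in r[:2]:
            u,v=q["point"];d=dep[min(max(int(v),0),419),min(max(int(u),0),559)]
            print(n,t,round(q["score"],2),np.round([u,v],1),"z-plane",at_z(c,(u,v),z),"depth",at_d(c,(u,v),d))
        if r: rays.setdefault(t,[]).append(ray(c,r[0]["point"]))
for t,r in rays.items():
    if len(r)>1: print("tri",t,tri(r[0],r[1]))
E
python3 look.py; python3 -c "
import cv2,numpy as np
a=[cv2.imread(f'pics/{n}0.png') for n in('scene','side')]
cv2.imwrite('pics/both.png',cv2.resize(np.hstack(a),(800,300)))"
```

```text
scene cap_grip 0.71 [294.7 192.7] z-plane [ 0.5469 -0.1472  0.121 ] depth [ 0.5433 -0.1519  0.1274]
scene flap_bar 0.65 [264.5 248.1] z-plane [ 0.431  -0.2051  0.0855] depth [ 0.4292 -0.2082  0.0906]
scene flap_hinge 0.63 [323.1 218.3] z-plane [ 0.5718 -0.2136  0.0855] depth [ 0.5735 -0.2118  0.0825]
scene chamber 0.58 [306.4 242.2] z-plane [ 0.5469 -0.1946  0.    ] depth [ 0.5043 -0.2444  0.0902]
scene sample_jar_mid 0.96 [253.1 191.1] z-plane [ 0.5166 -0.0281  0.04  ] depth [ 0.507 -0.045  0.061]
scene brass_weight_mid 0.49 [221.7 218.2] z-plane [ 0.4221 -0.0412  0.021 ] depth [ 0.4205 -0.045   0.0259]
side cap_grip 0.87 [258.6 203.6] z-plane [ 0.5623 -0.1348  0.121 ] depth [ 0.5566 -0.1217  0.1279]
side cap_grip 0.65 [273.5 244.8] z-plane [0.4756 0.003  0.121 ] depth [ 0.5134 -0.0949  0.0564]
side flap_bar 0.76 [331.4 218.3] z-plane [ 0.4221 -0.195   0.0855] depth [ 0.4219 -0.1938  0.0861]
side flap_bar 0.3 [307.4 288.6] z-plane [0.3993 0.0514 0.0855] depth [ 0.4203 -0.0276  0.0224]
side flap_hinge 0.67 [269.  202.5] z-plane [ 0.5723 -0.2168  0.0855] depth [ 0.5377 -0.1307  0.1297]
side sample_jar_mid 0.73 [257.1 270.5] z-plane [ 0.5181 -0.0228  0.04  ] depth [0.5069 0.0023 0.0595]
tri cap_grip [ 0.5582 -0.1396  0.1151]
tri flap_bar [ 0.4279 -0.204   0.0821]
tri flap_hinge [ 0.5712 -0.2143  0.0867]
tri sample_jar_mid [ 0.5186 -0.0257  0.0374]
```

View pics/both.png

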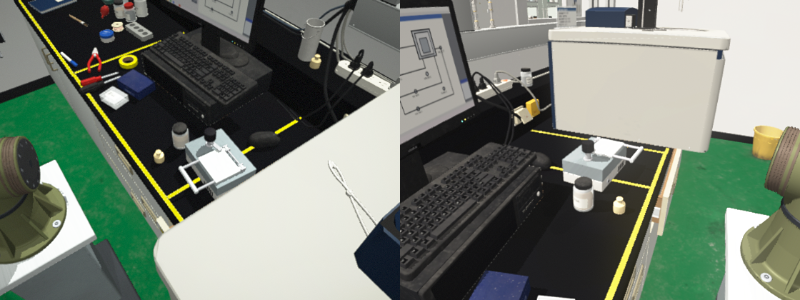

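```bash
cat > m.py <<'E'
from h import *
np.set_printoptions(precision=4,suppress=True,linewidth=200)
H=np.full((50,60),-1.);crops=[];P3=[]
for n in("scene","side"):
    c=cam(n);im,dep=ctrl.camera(n)
    v,u=np.mgrid[0:420,0:560]
    d=cv2.undistortPoints(np.stack([u,v],-1).reshape(-1,1,2).astype(float),c[0],np.array([c[1],0,0,0,0.]))[:,0]
    p=(np.c_[d,np.ones(len(d))]*dep.reshape(-1,1))@c[2][:3,:3].T+c[2][:3,3]
    p=p[dep.ravel()>0];P3.append(p)
    print(n,"cam at",c[2][:3,3])
    s=p[(p[:,0]>.2)&(p[:,0]<1)&(p[:,1]<.2)&(p[:,1]>-.8)]
    for x,y,z in s:
        i=int((x-.2)/.04);j=int((y+.8)/.04);H[i,j]=max(H[i,j],z)
    r=ctrl.cut_out(n,"chamber")
    crops.append(cv2.resize(im[150:300,190:390][:,:,::-1] if n=="scene" else im[150:300,200:400][:,:,::-1],(400,300),interpolation=cv2.INTER_CUBIC))
cv2.imwrite("pics/crop.png",np.hstack(crops))
print("cols y=-.8..",[round(-.78+.04*j,2) for j in range(25)])
for i in range(20): print(round(.22+.04*i,2),(H[i,:25]*100).astype(int))
# white big box extents
p=np.vstack(P3);b=p[(p[:,1]<-.26)&(p[:,2]>.13)&(p[:,0]<1)&(p[:,0]>.2)]
print(len(b),b.min(0),b.max(0),np.percentile(b,[5,50,95],axis=0))
E
python3 m.py
```

```text
scene cam at [ 0.1753 -0.6283  0.7858]
side cam at [0.2702 0.535  0.4719]
cols y=-.8.. [-0.78, -0.74, -0.7, -0.66, -0.62, -0.58, -0.54, -0.5, -0.46, -0.42, -0.38, -0.34, -0.3, -0.26, -0.22, -0.18, -0.14, -0.1, -0.06, -0.02, 0.02, 0.06, 0.1, 0.14, 0.18]
0.22 [  40   40   40   40   40   40   41   41   41  -74  -74 -100 -100 -100 -100  -74  -74  -73  -73  -74  -74  -74  -73  -74  -74]
0.26 [  41   41   41   65   66   41   41   41   41  -74  -74 -100 -100 -100  -74  -74  -73  -73  -74  -73  -73  -74  -74  -73  -73]
0.3 [ 41  41  41  41  66  41  41  41  41  -3  -3  -3  -3  -3  -3  -3 -73 -74 -73 -73 -74 -73 -73 -73 -73]
0.34 [-74  34  41  41  41  41  41  41  41   0   0   0   0   0   0   0   0   0   0   0   0   0   0   0   0]
0.38 [51 34 34 41 41 41 41 41 41  0  0  0  0  0  0  0  0  0  0  0  0  0  0  0  0]
0.42 [  52 -100   34   41   41   41   41   41   41    0    0    0    0    9    9    9    8    0    4    4    0    0    0    0    0]
0.46 [-100   34   41   41   42   42   42   41   41    0    0    0    0    9    9    9    0    0    0    1    0    0    0    0    0]
0.5 [33 50 51 51 41 41 4
[... 929 characters left out ...]
3   50   50   50   50   50   46]
0.86 [-100 -100 -100 -100 -100 -100 -100   41   40    0    0    0    0    0    0    0    0    0    0    9   10   10   10   11   11]
0.9 [-100 -100 -100 -100 -100 -100    9    9    9   16   11   11   16   16   16    4    1    1    0    8   10   10   10   11   11]
0.94 [-100 -100 -100 -100   17   17   17   17   17   20   17   17   20   21   19   20   17   17   17   17   17   17   17   11   10]
0.98 [-100 -100   17   17   17   17   17   25   25   24   24   17   23   26   20   24   24   30   30   17   17   17   17   17 -100]
105793 [ 0.2001 -2.5564  0.13  ] [ 1.     -0.26    0.6675] [[ 0.2383 -0.6669  0.1729]
 [ 0.4065 -0.5147  0.411 ]
 [ 0.8163 -0.452   0.6284]]
```

View pics/crop.png

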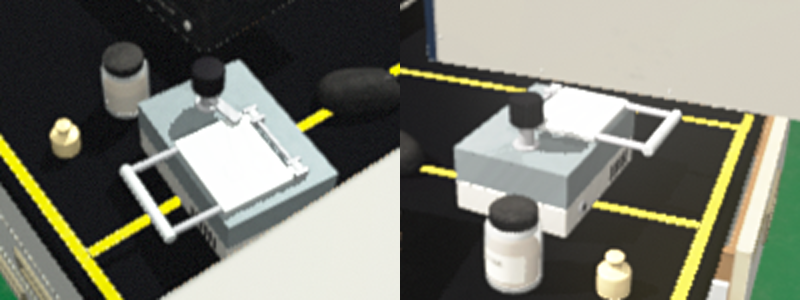

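```bash
sed -i '/^cv2.imwrite/,$d' m.py; cat >> m.py <<'E'
for k,p in enumerate(P3):
    w=(p[:,0]>.35)&(p[:,0]<.68)&(p[:,1]<-.06)&(p[:,1]>-.35)
    q=p[w]
    c=q[(q[:,2]>.131)&(q[:,2]<.145)]; print(k,"captop",len(c),c[:,:2].min(0),c[:,:2].max(0),(c.min(0)+c.max(0))/2)
    s=q[(q[:,2]>.11)&(q[:,2]<.129)]; print("  side",len(s),s[:,:2].min(0),s[:,:2].max(0), cv2.fitEllipse(s[:,:2].astype(np.float32))[0])
    b=q[(q[:,2]>.080)&(q[:,0]<.445)];
    if len(b)>5:
        m=b.mean(0);print("  bar",len(b),m,b.min(0),b.max(0),np.linalg.svd(b-m)[2][0])
    f=q[(q[:,2]>.0855)&(q[:,2]<.097)&(q[:,0]>.45)]
    print("  flap",len(f),f.mean(0),cv2.minAreaRect(f[:,:2].astype(np.float32)))
    g=q[(q[:,2]>.074)&(q[:,2]<.0845)&(q[:,0]>.46)]
    print("  top",len(g),cv2.minAreaRect(g[:,:2].astype(np.float32)))
E
python3 m.py
```

```text
scene cam at [ 0.1753 -0.6283  0.7858]
side cam at [0.2702 0.535  0.4719]
0 captop 190 [ 0.5337 -0.1551] [ 0.5698 -0.1188] [ 0.5518 -0.137   0.1363]
  side 105 [ 0.5335 -0.1546] [ 0.567  -0.1267] (0.5539345741271973, -0.13291749358177185)
  bar 325 [ 0.4253 -0.215   0.091 ] [ 0.4142 -0.2576  0.0827] [ 0.4446 -0.1615  0.0956] [-0.0544 -0.9985 -0.0104]
  flap 2024 [ 0.5233 -0.2197  0.0914] ((0.5181592702865601, -0.202640101313591), (0.1485329568386078, 0.13507109880447388), 89.43903350830078)
  top 2281 ((0.5467231273651123, -0.18979379534721375), (0.18854309618473053, 0.13204123079776764), 84.5920181274414)
1 captop 109 [ 0.5374 -0.1483] [ 0.5696 -0.1178] [ 0.5535 -0.133   0.1342]
  side 150 [ 0.5368 -0.1437] [ 0.5709 -0.1177] (0.555670440196991, -0.13933390378952026)
  bar 183 [ 0.4282 -0.2031  0.0876] [ 0.4164 -0.2555  0.0803] [ 0.4446 -0.1581  0.0925] [-0.0521 -0.9985 -0.0169]
  flap 828 [ 0.52   -0.2087  0.0891] ((0.5080134868621826, -0.20761817693710327), (0.12625153362751007, 0.14758293330669403), 8.526816368103027)
  top 1384 ((0.5373831987380981, -0.18688341975212097), (0.1870986968278885, 0.1561344861984253), 84.54710388183594)
```

```bash
cat > go.py <<'E'
# usage: go.py x y z yaw(closing-axis dir, rad) -> shift in units, rotvec
import sys; from h import *
np.set_printoptions(precision=3,suppress=True)
o=ctrl.get_obs();B=R.from_euler('xyz',o["eef_rot"]);p=np.array(o["ee_pos"])
print("t",o["time_s"],"q",np.array(o["qpos"]),"p",p,"yaxis",B.as_matrix()[:,1],"zaxis",B.as_matrix()[:,2],"F",np.array(o["force"]),"w",o["grip_width"],o["grip_force"])
for i in range(1,len(sys.argv),4):
    x,y,z,a=map(float,sys.argv[i:i+4])
    for a in(a,a+np.pi):
        Y=np.array([np.cos(a),np.sin(a),0]);Zt=np.array([0,0,-1.]);X=np.cross(Y,Zt)
        G=R.from_matrix(np.c_[X,Y,Zt])
        print("shift",B.inv().apply(np.array([x,y,z])-p)/.05,"rot",(B.inv()*G).as_rotvec())
E
python3 go.py .5525 -.1365 .26 -1.6 .5525 -.1365 .26 0
```

```text
t 1.6 q [ 1.195  0.3    1.521 -0.     1.321 -0.067] p [0.167 0.524 0.219] yaxis [0.304 0.953 0.   ] zaxis [ 0. -0. -1.] F [0.34  0.316 0.45 ] w 0.09357157086915453 0.0
shift [-11.357 -10.243  -0.811] rot [0.    0.    2.862]
shift [-11.357 -10.243  -0.811] rot [-0.    0.   -0.28]
shift [-11.357 -10.243  -0.811] rot [0.    0.    1.262]
shift [-11.357 -10.243  -0.811] rot [-0.    0.   -1.88]
```

move_arm --pt "1 -0.8 -0.7 -0.8 0 0 0.14" --pt "1 -1.6 -1.4 -0.8 0 0 0.28" --pt "1 -2.4 -2.1 -0.8 0 0 0.42" --pt "1 -3.2 -2.8 -0.8 0 0 0.56" --pt "1 -4.0 -3.5 -0.8 0 0 0.7" --pt "1 -4.8 -4.2 -0.8 0 0 0.84" --pt "1 -5.6 -4.9 -0.8 0 0 0.98" --pt "1 -6.4 -5.6 -0.8 0 0 1.12" --pt "1 -7.2 -6.4 -0.8 0 0 1.26" --pt "1 -8.0 -7.1 -0.8 0 0 1.4" --pt "1 -8.8 -7.9 -0.8 0 0 1.54" --pt "1 -9.4 -8.5 -0.8 0 0 1.68"

```text
time_s: 2.8
ee_pos: [0.4655, 0.0134, 0.2597]
eef_rot: [3.141, -0.0, 1.147]
force: [1.0, 1.1, 1.1]
grip_width: 0.0941
grip_force: 0.0
```

```bash
python3 go.py .5525 -.1365 .26 -1.4
```

```text
t 2.8 q [-0.05   0.079  1.689  0.     1.373  0.374] p [0.466 0.013 0.26 ] yaxis [ 0.911 -0.411  0.001] zaxis [ 0.001  0.    -1.   ] F [1.035 1.128 1.124] w 0.09409195346061928 0.0
shift [-2.017  2.819 -0.006] rot [ 0.    -0.001  0.976]
shift [-2.017  2.819 -0.006] rot [ 0.001  0.    -2.166]
```

move_arm --pt "1 -0.4 0.6 0 0 0 0.14" --pt "1 -0.8 1.2 0 0 0 0.28" --pt "1 -1.2 1.7 0 0 0 0.42" --pt "1 -1.6 2.3 0 0 0 0.56" --pt "1 -2.0 2.8 0 0 0 0.7" --pt "1 -2.02 2.82 0 0 0 0.84" --pt "1 -2.02 2.82 0 0 0 0.98" --pt "1 -2.02 2.82 0 0 0 0.98" --pt "1 -2.02 2.82 0 0 0 0.98"

```text
time_s: 3.7
ee_pos: [0.5527, -0.1339, 0.2595]
eef_rot: [3.142, 0.0, 0.177]
force: [0.5, 0.4, 0.1]
grip_width: 0.0941
grip_force: 0.0
```

```bash
cat > w.py <<'E'
import sys;from h import *
np.set_printoptions(precision=4,suppress=True,linewidth=160)
c=cam("wrist");im,dep=ctrl.camera("wrist");cv2.imwrite(f"pics/{sys.argv[1]}.png",im[:,:,::-1])
for t,z in dict(cap_grip=.121,flap_bar=.0855,flap_hinge=.0855,crucible_mid=.013).items():
    for q in ctrl.tip_of("wrist",t)[:1]:print(t,q["score"],np.array(q["point"]),at_z(c,q["point"],z))
v,u=np.mgrid[0:420,0:560]
d=cv2.undistortPoints(np.stack([u,v],-1).reshape(-1,1,2).astype(float),c[0],np.array([c[1],0,0,0,0.]))[:,0]
p=(np.c_[d,np.ones(len(d))]*dep.reshape(-1,1))@c[2][:3,:3].T+c[2][:3,3]
p=p[dep.ravel()>0]
q=p[(abs(p[:,0]-.5525)<.05)&(abs(p[:,1]+.1365)<.05)&(p[:,2]>.131)&(p[:,2]<.14)]
if len(q)>9:print("cap",len(q),q.min(0),q.max(0),(q.min(0)+q.max(0))/2)
q=p[(p[:,0]>.38)&(p[:,0]<.446)&(p[:,1]<-.1)&(p[:,1]>-.3)&(p[:,2]>.087)&(p[:,2]<.1)]
if len(q)>9:print("bar",len(q),q.min(0),q.max(0),q.mean(0),cv2.minAreaRect(q[:,:2].astype(np.float32)))
E
python3 w.py w1;python3 go.py .5525 -.1365 .119 -1.4
```

```text
cap_grip 0.63 [285.6 207.8] [ 0.5511 -0.1373  0.121 ]
flap_bar 0.85 [331.1 327.7] [ 0.4223 -0.2095  0.0855]
flap_hinge 0.67 [380.8 194.9] [ 0.5703 -0.2257  0.0855]
crucible_mid 0.92 [442.8 217.1] [ 0.5452 -0.3281  0.013 ]
cap 1352 [ 0.5342 -0.154   0.1311] [ 0.5693 -0.1193  0.1378] [ 0.5518 -0.1366  0.1345]
bar 985 [ 0.4163 -0.2566  0.087 ] [ 0.4459 -0.1613  0.093 ] [ 0.4279 -0.2088  0.0899] ((0.43107494711875916, -0.20890416204929352), (0.029630806297063828, 0.09530036151409149), 0.03645651414990425)
t 3.95 q [-0.302  0.315  1.408 -0.     1.418  1.094] p [ 0.553 -0.134  0.26 ] yaxis [ 0.174 -0.985  0.   ] zaxis [ 0. -0. -1.] F [ 0.382  0.278 -0.448] w 0.09399890107871275 0.0
shift [-0.014  0.05   2.811] rot [ 0.    -0.     0.004]
shift [-0.014  0.05   2.811] rot [ 0.     0.    -3.138]
```

View pics/w1.png

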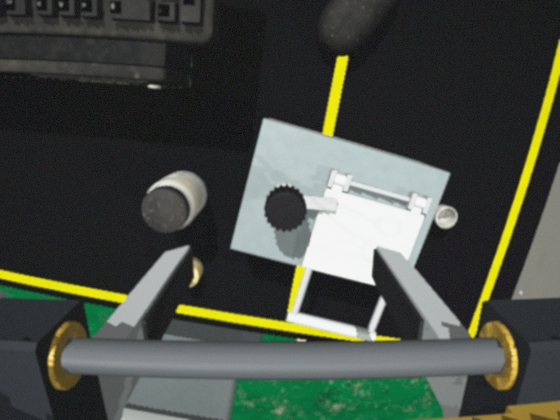

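move_arm --pt "1 -0.02 0.06 0.7 0 0 0" --pt "1 -0.02 0.06 1.4 0 0 0" --pt "1 -0.02 0.06 2.0 0 0 0" --pt "1 -0.02 0.06 2.5 0 0 0" --pt "1 -0.02 0.06 2.8 0 0 0" --pt "1 -0.02 0.06 2.8 0 0 0" --pt "-1 -0.02 0.06 2.8 0 0 0" --pt "-1 -0.02 0.06 2.8 0 0 0" --pt "-1 -0.02 0.06 2.8 0 0 0" --pt "-1 -0.02 0.06 2.8 0 0 0" --pt "-1 -0.02 0.06 2.8 0 0 0" --pt "-1 -0.02 0.06 2.8 0 0 0" --grip_force 15

```text
time_s: 5.15
ee_pos: [0.5523, -0.1372, 0.1196]
eef_rot: [3.142, -0.0, 0.173]
force: [-0.6, -0.0, -0.0]
grip_width: 0.0492
grip_force: 0.0
```

```bash
python3 go.py .5525 -.1365 .119 -1.4
```

```text
t 5.15 q [-0.308  0.441  1.573  0.     1.128  1.09 ] p [ 0.552 -0.137  0.12 ] yaxis [ 0.172 -0.985  0.   ] zaxis [ 0. -0. -1.] F [-0.591 -0.047 -0.011] w 0.04924488808238099 0.0
shift [ 0.006 -0.013  0.011] rot [ 0.    -0.     0.002]
shift [ 0.006 -0.013  0.011] rot [ 0.    0.   -3.14]
```

move_arm --pt "-1 0 0 0 0 0 0" --pt "-1 0 0 0 0 0 0" --pt "-1 0 0 0 0 0 0" --pt "-1 0 0 0 0 0 0" --pt "-1 0 0 0 0 0 0" --grip_force 15

```text
time_s: 5.65
ee_pos: [0.5522, -0.1365, 0.1195]
eef_rot: [-3.14, 0.0, 0.173]
force: [-1.9, 5.3, 2.9]
grip_width: 0.0325
grip_force: 15.0
```

move_arm --pt "-1 0 0 0 0 0 -0.12" --pt "-1 0 0 0 0 0 -0.24" --pt "-1 0 0 0 0 0 -0.36" --pt "-1 0 0 0 0 0 -0.48" --pt "-1 0 0 0 0 0 -0.6" --pt "-1 0 0 0 0 0 -0.72" --pt "-1 0 0 0 0 0 -0.84" --pt "-1 0 0 0 0 0 -0.96" --pt "-1 0 0 0 0 0 -1.08" --pt "-1 0 0 0 0 0 -1.2" --pt "-1 0 0 0 0 0 -1.32" --pt "-1 0 0 0 0 0 -1.32"

```text
time_s: 6.85
ee_pos: [0.5516, -0.1363, 0.1194]
eef_rot: [-3.139, -0.001, 1.497]
force: [-5.1, 6.2, 4.3]
grip_width: 0.0327
grip_force: 15.0
```

```bash
python3 go.py .5525 -.1365 .119 -.08; python3 -c "
from station import ctrl;print(ctrl.get_obs()['moment'])"
```

```text
t 6.85 q [-0.307  0.441  1.573  0.001  1.13  -0.234] p [ 0.552 -0.136  0.119] yaxis [ 0.997 -0.074 -0.002] zaxis [-0.002  0.002 -1.   ] F [-5.115  6.223  4.278] w 0.03272001399906365 14.999387240968645
shift [-0.002  0.019  0.007] rot [-0.002 -0.001  0.006]
shift [-0.002  0.019  0.007] rot [ 0.002 -0.004 -3.135]
[1.05570094 1.18506452 0.00124764]
```

move_arm --pt "-1 0 0 0 0 0 -0.08" --pt "-1 0 0 0 0 0 -0.12" --pt "-1 0 0 0 0 0 -0.12" --pt "-1 0 0 0 0 0 -0.12"

```text
time_s: 7.25
ee_pos: [0.5516, -0.1366, 0.1192]
eef_rot: [-3.139, -0.001, 1.613]
force: [-5.9, 4.2, 2.4]
grip_width: 0.0328
grip_force: 15.0
```

```bash
python3 -c "
from station import ctrl;o=ctrl.get_obs();print(o['moment'],o['force'],o['eef_rot'])"
```

```text
[ 0.62745845  1.10163227 -0.23382177] [-5.85010266  4.16163508  2.39527689] [-3.13947905e+00 -1.34014210e-03  1.61260506e+00]
```

move_arm --pt "1 0 0 0 0 0 0.02" --pt "1 0 0 0 0 0 0.02" --pt "1 0 0 0 0 0 0.02" --pt "1 0 0 0 0 0 0.02" --pt "1 0 0 -0.6 0 0 0.02" --pt "1 0 0 -1.4 0 0 0.02" --pt "1 0 0 -2.2 0 0 0.02" --pt "1 0 0 -2.8 0 0 0.02" --pt "1 0 0 -2.8 0 0 0.02"

```text
time_s: 8.15
ee_pos: [0.5534, -0.1375, 0.264]
eef_rot: [3.135, 0.002, 1.593]
force: [-0.1, 1.0, -0.3]
grip_width: 0.0936
grip_force: 0.0
```

```bash
python3 w.py w2; python3 go.py .425 -.209 .2 -.08 .425 -.209 .0805 -.08
```

```text
flap_bar 0.75 [151.  259.2] [ 0.4234 -0.2073  0.0855]
flap_hinge 0.61 [299. 276.] [ 0.5735 -0.2223  0.0855]
crucible_mid 0.48 [275.4 330.2] [ 0.5504 -0.3339  0.013 ]
cap 1324 [ 0.5344 -0.1543  0.1311] [ 0.5691 -0.1195  0.1378] [ 0.5517 -0.1369  0.1345]
bar 619 [ 0.4181 -0.2209  0.087 ] [ 0.4455 -0.1612  0.0933] [ 0.4284 -0.1857  0.09  ] ((0.4319401979446411, -0.1920516937971115), (0.06024374067783356, 0.02251184545457363), 84.01933288574219)
t 8.4 q [-0.308  0.317  1.409 -0.     1.418 -0.33 ] p [ 0.552 -0.137  0.258] yaxis [ 1.     0.022 -0.002] zaxis [-0.002  0.001 -1.   ] F [ 0.408  0.07  -0.619] w 0.09414409731757953 0.0
shift [-1.383 -2.567  1.165] rot [-0.002 -0.001  0.102]
shift [-1.383 -2.567  1.165] rot [ 0.001 -0.003 -3.04 ]
shift [-1.385 -2.562  3.555] rot [-0.002 -0.001  0.102]
shift [-1.385 -2.562  3.555] rot [ 0.001 -0.003 -3.04 ]
```

View pics/w2.png

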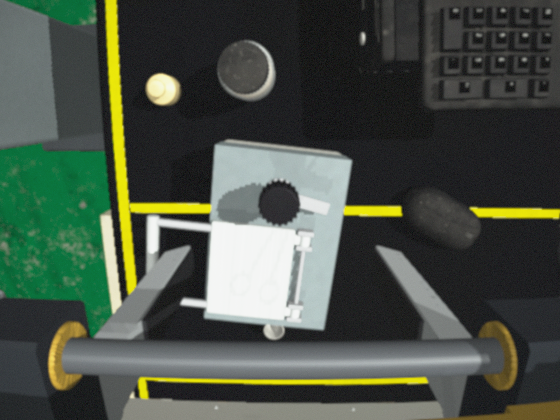

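move_arm --pt "0.2 -0.4 -0.7 0.3 0 0 0.05" --pt "0.2 -0.8 -1.4 0.6 0 0 0.1" --pt "0.2 -1.2 -2.1 0.9 0 0 0.11" --pt "0.2 -1.38 -2.57 1.15 0 0 0.11" --pt "0.2 -1.38 -2.57 1.15 0 0 0.11" --pt "0.2 -1.38 -2.57 1.15 0 0 0.11" --pt "0.2 -1.38 -2.57 1.15 0 0 0.11"

```text
time_s: 9.1
ee_pos: [0.4261, -0.2088, 0.2021]
eef_rot: [3.141, 0.0, 1.483]
force: [-0.5, 0.2, 0.0]
grip_width: 0.0563
grip_force: 0.0
```

```bash
python3 w.py w3; python3 go.py .4245 -.2085 .0805 -.09
```

```text
cap_grip 0.96 [462.  105.2] [ 0.5518 -0.1374  0.121 ]
flap_bar 0.62 [278.9 212.6] [ 0.4235 -0.2095  0.0855]
flap_hinge 0.76 [468.3 214.6] [ 0.5766 -0.2248  0.0855]
crucible_mid 0.67 [408.2 290.8] [ 0.5513 -0.3281  0.013 ]
cap 2347 [ 0.5334 -0.1544  0.131 ] [ 0.5693 -0.1189  0.1379] [ 0.5514 -0.1367  0.1345]
bar 1998 [ 0.4146 -0.2572  0.087 ] [ 0.446  -0.1614  0.0928] [ 0.4267 -0.2086  0.0899] ((0.43423643708229065, -0.21036747097969055), (0.09604863077402115, 0.030989956110715866), 84.66375732421875)
t 9.35 q [-0.533  0.147  1.751  0.     1.244 -0.446] p [ 0.426 -0.209  0.202] yaxis [ 0.996 -0.087  0.   ] zaxis [ 0. -0. -1.] F [-0.906 -0.218 -0.689] w 0.05619537340304807 0.0
shift [ 0.002 -0.025  2.43 ] rot [0.    0.    0.003]
shift [ 0.002 -0.025  2.43 ] rot [-0.     0.    -3.139]
```

View pics/w3.png

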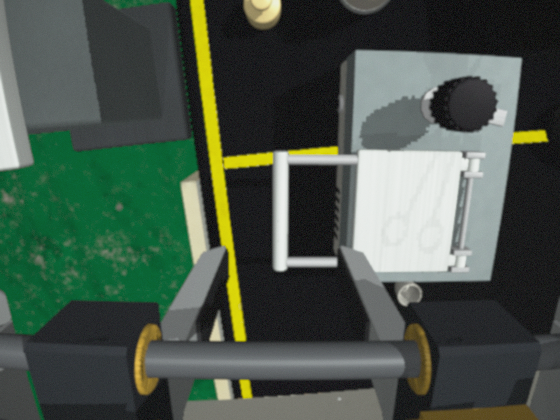

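move_arm --pt "0.2 0 -0.03 0.6 0 0 0" --pt "0.2 0 -0.03 1.2 0 0 0" --pt "0.2 0 -0.03 1.8 0 0 0" --pt "0.2 0 -0.03 2.2 0 0 0" --pt "0.2 0 -0.03 2.43 0 0 0" --pt "0.2 0 -0.03 2.43 0 0 0" --pt "-1 0 -0.03 2.43 0 0 0" --pt "-1 0 -0.03 2.43 0 0 0" --pt "-1 0 -0.03 2.43 0 0 0" --pt "-1 0 -0.03 2.43 0 0 0" --pt "-1 0 -0.03 2.43 0 0 0" --pt "-1 0 -0.03 2.43 0 0 0" --grip_force 20

```text
time_s: 10.55
ee_pos: [0.4239, -0.2089, 0.0806]
eef_rot: [3.141, 0.0, 1.483]
force: [9.1, -1.2, -1.8]
grip_width: 0.0117
grip_force: 5.4
```

move_arm --pt "-1 0 0 0 0 0 0" --pt "-1 0 0 0 0 0 0" --pt "-1 0 0 0 0 0 0"

```text
time_s: 10.85
ee_pos: [0.4241, -0.2089, 0.0806]
eef_rot: [3.141, 0.0, 1.483]
force: [2.0, 0.4, 0.5]
grip_width: 0.011
grip_force: 20.0
```

```bash
python3 go.py; python3 - <<'E'
import numpy as np
# arc shifts in tool axes (tool y = away from front, +x housing; tool z down), units
for a in np.r_[0:1.571:25j]: print(round(a,3), round(3*(1-np.cos(a)),2), round(-3*np.sin(a),2))
E
```

```text
t 10.85 q [-0.535  0.304  1.874  0.     0.963 -0.447] p [ 0.424 -0.209  0.081] yaxis [ 0.996 -0.088  0.001] zaxis [ 0.001 -0.    -1.   ] F [1.969 0.362 0.526] w 0.011008344734479024 19.999616146087646
0.0 0.0 -0.0
0.065 0.01 -0.2
0.131 0.03 -0.39
0.196 0.06 -0.59
0.262 0.1 -0.78
0.327 0.16 -0.96
0.393 0.23 -1.15
0.458 0.31 -1.33
0.524 0.4 -1.5
0.589 0.51 -1.67
0.655 0.62 -1.83
0.72 0.74 -1.98
0.785 0.88 -2.12
0.851 1.02 -2.26
0.916 1.17 -2.38
0.982 1.33 -2.49
1.047 1.5 -2.6
1.113 1.67 -2.69
1.178 1.85 -2.77
1.244 2.04 -2.84
1.309 2.22 -2.9
1.375 2.42 -2.94
1.44 2.61 -2.97
1.506 2.8 -2.99
1.571 3.0 -3.0
```

move_arm --pt "-1 0 0.01 -0.2 0 0 0" --pt "-1 0 0.03 -0.39 0 0 0" --pt "-1 0 0.06 -0.59 0 0 0" --pt "-1 0 0.1 -0.78 0 0 0" --pt "-1 0 0.16 -0.96 0 0 0" --pt "-1 0 0.23 -1.15 0 0 0" --pt "-1 0 0.31 -1.33 0 0 0" --pt "-1 0 0.4 -1.5 0 0 0" --pt "-1 0 0.51 -1.67 0 0 0" --pt "-1 0 0.62 -1.83 0 0 0" --pt "-1 0 0.74 -1.98 0 0 0" --pt "-1 0 0.74 -1.98 0 0 0"

```text
time_s: 12.05
ee_pos: [0.4627, -0.2123, 0.1793]
eef_rot: [3.138, 0.0, 1.483]
force: [21.0, -6.0, -22.2]
grip_width: 0.0113
grip_force: 20.0
```

```bash
python3 go.py; cat > fl.py <<'E'
import sys;from h import *
np.set_printoptions(precision=4,suppress=True)
for n in("scene","side","wrist"):
    c=cam(n);im,dep=ctrl.camera(n)
    cv2.imwrite(f"pics/{n}{sys.argv[1]}.png",im[:,:,::-1])
    for q in ctrl.tip_of(n,"flap_bar")[:1]:print(n,q)
    for q in ctrl.cut_out(n,"flap_bar")[:1]:
        m=q["region"]&(dep>0);v,u=np.nonzero(m)
        P=np.array([at_d(c,(a,b),dep[b,a]) for a,b in zip(u,v)][::3])
        h=np.array([.574,-.222,.0855]);e=np.array([.9956,-.09,0])
        X=(P-h)@e;Zz=P[:,2]-h[2];y=(P-h)@np.array([.09,.9956,0])
        k=(abs(y)<.047)&(np.hypot(X,Zz)>.03)&(np.hypot(X,Zz)<.17)
        if k.sum()>20:print("angles pctl",np.percentile(np.arctan2(Zz[k],-X[k]),[10,50,90]),k.sum())
E
python3 fl.py a
```

```text
t 12.05 q [-0.503  0.245  1.688  0.001  1.205 -0.415] p [ 0.463 -0.212  0.179] yaxis [ 0.996 -0.088  0.004] zaxis [ 0.004 -0.001 -1.   ] F [ 21.003  -6.003 -22.201] w 0.011345404767597387 20.000638514757156
scene {'point': [282.3, 208.2], 'score': 0.81}
angles pctl [0.7522 0.8132 0.8837] 255
side {'point': [318.9, 171.1], 'score': 0.72}
angles pctl [0.7051 0.7512 0.7909] 73
wrist {'point': [282.3, 278.6], 'score': 0.6}
angles pctl [0.733  0.7739 0.8238] 4542
```

move_arm --pt "-1 0 0.03 0.03 0 0 0" --pt "-1 0 0.17 -0.11 0 0 0" --pt "-1 0 0.31 -0.25 0 0 0" --pt "-1 0 0.46 -0.37 0 0 0" --pt "-1 0 0.62 -0.48 0 0 0" --pt "-1 0 0.79 -0.58 0 0 0" --pt "-1 0 0.96 -0.67 0 0 0" --pt "-1 0 1.13 -0.75 0 0 0" --pt "-1 0 1.32 -0.82 0 0 0" --pt "-1 0 1.5 -0.88 0 0 0" --pt "-1 0 1.69 -0.92 0 0 0" --pt "-1 0 1.69 -0.92 0 0 0"

```text
time_s: 13.7
ee_pos: [0.5459, -0.2198, 0.2259]
eef_rot: [3.14, 0.001, 1.483]
force: [-2.1, -2.6, 5.9]
grip_width: 0.0116
grip_force: 20.0
```

```bash
python3 go.py; python3 fl.py b
```

```text
t 13.7 q [-0.445  0.381  1.398 -0.     1.361 -0.357] p [ 0.546 -0.22   0.226] yaxis [ 0.996 -0.088  0.001] zaxis [ 0.001 -0.001 -1.   ] F [-2.112 -2.558  5.943] w 0.011627395552702846 20.00167429447174
scene {'point': [318.3, 173.1], 'score': 0.66}
angles pctl [1.294  1.3412 1.3944] 264
side {'point': [282.4, 140.2], 'score': 0.6}
angles pctl [1.3051 1.3437 1.3971] 207
wrist {'point': [281.8, 278.4], 'score': 0.9}
angles pctl [1.3567 1.3924 1.4359] 1974
```

move_arm --pt "-1 0 0.15 -0.03 0 0 0" --pt "-1 0 0.3 -0.04 0 0 0" --pt "-1 0 0.42 -0.05 0 0 0" --pt "-1 0 0.5 -0.05 0 0 0" --pt "-1 0 0.56 -0.05 0 0 0" --pt "-1 0 0.56 -0.05 0 0 0" --pt "-1 0 0.56 -0.05 0 0 0" --pt "-1 0 0.56 -0.05 0 0 0"

```text
time_s: 14.95
ee_pos: [0.5729, -0.2221, 0.2278]
eef_rot: [3.142, 0.0, 1.483]
force: [-1.8, -5.2, 2.9]
grip_width: 0.0113
grip_force: 20.0
```

```bash
python3 go.py; python3 fl.py c; python3 -c "
import cv2,numpy as np
a=[cv2.resize(cv2.imread(f'pics/{n}c.png')[90:290,180:400],(400,364),interpolation=cv2.INTER_CUBIC) for n in('scene','side')]
cv2.imwrite('pics/fin.png',np.hstack(a))"
```

```text
t 14.95 q [-0.429  0.44   1.312 -0.     1.39  -0.341] p [ 0.573 -0.222  0.228] yaxis [ 0.996 -0.088  0.   ] zaxis [ 0. -0. -1.] F [-1.774 -5.178  2.915] w 0.011334192423747535 20.008352994918823
scene {'point': [335.1, 164.4], 'score': 0.73}
angles pctl [1.4549 1.5142 1.5725] 381
side {'point': [309.0, 287.2], 'score': 0.65}
angles pctl [1.5021 1.5372 1.5819] 237
wrist {'point': [283.3, 280.0], 'score': 0.72}
angles pctl [1.5348 1.5662 1.5956] 1452
```

View pics/fin.png

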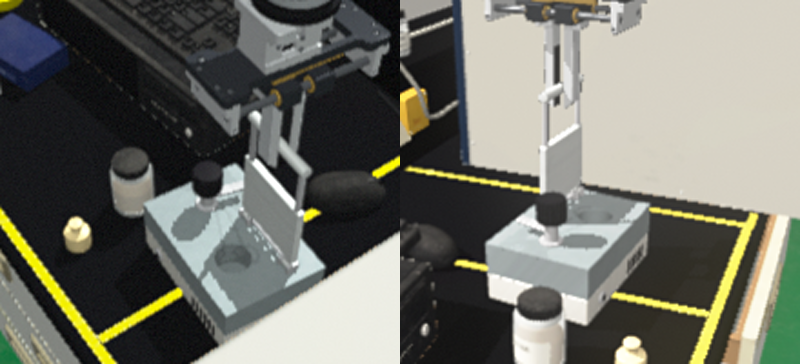

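```bash
cat > pl.py <<'E'
from h import *
np.set_printoptions(precision=4,suppress=True)
h=np.array([.5737,-.222,.0855]);e=np.array([.9956,-.09,0]);s=np.array([.09,.9956,0])
for n in("scene","side"):
    c=cam(n);im,dep=ctrl.camera(n);v,u=np.mgrid[0:420,0:560]
    d=cv2.undistortPoints(np.stack([u,v],-1).reshape(-1,1,2).astype(float),c[0],np.array([c[1],0,0,0,0.]))[:,0]
    p=((np.c_[d,np.ones(len(d))]*dep.reshape(-1,1))@c[2][:3,:3].T+c[2][:3,3])[dep.ravel()>0]-h
    X=p@e;Y=p@s;Z=p[:,2]
    for lo,hi,nm in((.015,.085,"flap"),(.14,.16,"bar")):
        k=(abs(X)<.03)&(abs(Y)<.043)&(Z>lo)&(Z<hi)
        for _ in range(4):
            A=np.c_[Z[k],Y[k],np.ones(k.sum())];f,*_=np.linalg.lstsq(A,X[k],rcond=None)
            r=X-(f[0]*Z+f[1]*Y+f[2]);k=k&(abs(r)<max(.003,2*r[k].std()))
        print(n,nm,k.sum(),"median X",np.median(X[k]),"Z",np.median(Z[k]),"slope",f,"angle",np.pi/2+np.arctan(f[0]),"rms",r[k].std())
E
python3 pl.py
```

```text
scene flap 635 median X -0.00427780086354955 Z 0.052030810674530095 slope [-0.0031  0.0033 -0.0041] angle 1.5676512148991433 rms 0.0006025826239511228
scene bar 225 median X -0.004682133737385559 Z 0.15549201041425198 slope [ 1.0807 -0.0062 -0.1714] angle 2.394972267348462 rms 0.0032970409537956573
side flap 476 median X -0.0024745083792676956 Z 0.05368103121688152 slope [-0.003   0.0003 -0.0023] angle 1.5677498980118945 rms 0.0006325795099796868
side bar 167 median X -0.0040217017222574074 Z 0.15210951422775237 slope [ 0.5399  0.089  -0.088 ] angle 2.0658702080032096 rms 0.007744372041335993
```

```bash
python3 -c "
from station import ctrl;print(ctrl.hand_in())"
```

```text
the job is handed in; nothing more can be done
None
```

The job is handed in: the cap was turned anticlockwise until it met its stop, and the gripper is still holding the flap by its bar at a measured 1.568 rad (target 1.571). The jar, brass weight and crucible were not touched. The hand-in returned no verdict.

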